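Refit the pawl's retaining clip behind the keyhole guard

ROBOT

A 6-joint arm with a two-finger parallel gripper is mounted at the origin on the work surface. World frame = base frame: x ahead of the robot, y to its left, z up, the work surface at z = 0. Lengths are in m, angles in rad, forces in N, time in s.
With the tool pointing down it reaches from about 0.325 to 0.875 m from the base axis. Payload 4.4 kg.
Tool frame: the origin (TCP) lies midway between the tips of the shut fingers; the grasp point (between the pads) lies behind it (robot.pinch_z is the z of the grasp point in the tool frame, in m); z points along the fingers, y is the line along which they close (so a half turn about z gives the same grasp; the last joint's range is limited). The gripper opens to 85 mm and grips with 20 to 120 N. Pads are 22 mm wide; open, the fingers measure 114 mm over their backs; the gripper's body (76 mm by 85 mm) begins 54 mm behind the grasp point. The pads swing forward as they close: fully open they stand 13 mm farther back than shut.
Start: joints at [-1.3, 0.207, 1.542, -0, 1.393, -0.15], TCP at [0.235, -0.525, 0.231] pointing down, gripper open.
Joint ranges: [-2.73, 2.73], [-0.86, 2.22], [0.23, 2.46], [-1.11, 4.25], [0.08, 2.63], [-2.82, 2.82]. Speed limits (rad/s): [2.79, 2.79, 3.14, 3.14, 3.14, 3.14].

INTERFACE

Orientations are given as a unit quaternion [x, y, z, w].
In Python, from bench import robot, imaging gives the robot as it stands. The module is installed in compiled form; this text tells all that it offers.
- The arm moves only by the shell command python3 -m creep 'ROWS' [OPENING]. ROWS is JSON, a list of rows, each a list of 6 numbers: the shift along the tool's x, y, z as a fraction of full scale, then the turn, a rotation vector about the tool's x, y, z as a fraction of full scale. In form: [[x, y, z, wx, wy, wz], ...]. A call has 1 to 5 rows; each row is the pose to reach, as a shift and turn from the pose commanded when the call began, along the tool's axes at that moment; what a row does not reach only later rows make up. Full scale, the value 1, is 25 cm for a shift and pi/2 rad for a turn. A row lasts 1/8 s, in which the tool goes at most 62.5 mm and 10.7 degrees, less where a joint would pass 70% of its speed; a pose out of reach is approached as far as the arm can. A call with a number of a shift or a turn outside -1 to 1 is refused whole. A call with a gripper value outside its range is refused whole. OPENING is the closure, from -1 (fully open) to 1 (shut), set as the call begins (- or left out, the last holds). The fingers move at their own pace and stop on an object; the grip force is fixed at half the most. Time passes only in rows, so rows that repeat a pose let the fingers close. It gives the time, the measured TCP pose, the force, the opening and the grip force at its end, in the units of the state.
- robot.state(): the state, without advancing time (a new reading comes with each control period).
- imaging.capture(name): name is "scene" or "top" or "wrist"; returns a dict with "frame" (400x640x3 uint8, red, green, blue), "fx", "fy", "cx", "cy" (pixels), "world_to_cam" (4x4, takes a point from world to camera coordinates). Camera axes: x right, y down, z forward; pixel columns grow to the right and rows downward; lengths in m; the calibration is good to about 2 mm. A picture is of the moment at which its call begins. There is no depth.
- robot.hand_in(): hands the job in; it is judged then, once.
The state is a dict: "time": time; "joint_positions": joint angles; "joint_vel": joint speeds; "joint_torque": joint torques, N m; "eef_pos": TCP position; "eef_rot": TCP orientation; "ft_force": force on the tool from outside, world axes, zero at the start; "torque": the same for the moment, N m; "width": finger opening in m; "grasp_force": force on a finger pad.
Only numpy, scipy, OpenCV 4.12 (cv2) and the standard library are available. Lean on these libraries where they do the work, as an engineer would, in place of code of your own. Each camera call takes 0.05 s, during which the arm holds its last target. There are 200 camera calls.

TASK

The pawl on the tray-index unit has lost its retaining clip. Slide the unit's guard plate up the slope to the wide ends of its keyholes, lift it off its studs and lay it flat, grip upwards, in the middle of the rubber mat (set it down, do not drop it); then take the clip that fits the pin from the parts tray and push it sideways into the groove of the pawl's pivot pin until it snaps fully home. Leave the other things on the table where they are.

Things in the scene. Friction and masses are not known exactly. Their poses are not given: they have to be found in the camera images.
- unit: fixed tray-index unit: a 173 x 170 mm aluminium plate on four posts, sloping at 30 degrees. Origin: centre of its footprint, on the table. x points level from the low to the high edge, y across, z up. The middle of the sloping face is 85 mm above the origin; the face's normal leans 30 degrees from vertical towards -x
- light (a point): middle of the white bar light, 27 mm thick, 208 mm long, parallel to the unit's y along the high edge: at x = 88, z = 212 mm in the unit's frame; its two black arms go down from its ends
- pivot_pin: fixed steel pivot pin of the pawl, square on the sloping face, under the guard. Origin: on its axis at the top of the 36 mm washer below the groove, 18 mm off the face. z along the pin away from the face, x up the slope, y across. Groove 12 mm across from z = 0 (washer) to 8 mm, then the head, 16 mm across, to z = 14 mm. All else near it on the face stays below z = 2 mm but studs and buffers
- groove (a point): middle of the pivot pin's groove: on its axis, 4 mm above the washer. The clip is pushed in from the low side, moving up the slope (the pin's +x), flat parallel to the washer
- stud (a point): top of one of the two guard studs (14 mm across, then a 6 mm neck from 10 mm to 4 mm below the top, and a 12 mm head): at x = 30, y = 42, z = 36 mm in the pin's frame; the other is at y = -42
- buffer (a point): top of one of the two rubber buffers (16 mm across) under the guard's low edge: at x = -65, y = 42, z = 26 mm in the pin's frame; the other is at y = -42
- guard: loose grey guard plate, 130 (x) x 120 (y) x 4 mm, about 0.2 kg, hung on the two studs by keyholes, parallel to the sloping face, 44 mm above it. Origin: centre of its underside; z out of the plate, x up the slope, y across. As hung, the stud necks are at x = 45, y = +-42 mm, at the upper ends of 8 mm slots; gravity keeps it there
- guard_grip (a point): middle of the guard's black grip bar: 64 mm (x) x 12 mm (y), from z = 4 (top of the plate) to 26 mm in the guard's frame, over its origin; this point is at z = 15 mm. Take it across its y sides
- keyhole (a point): centre of the wide end (18 mm) of one keyhole: x = 27, y = 42 mm in the guard's frame; the other at y = -42. The plate comes free when it has been slid 18 mm (16 to 20) along its +x, up the slope, and is then lifted along its z, at least 15 mm to clear the stud heads
- mat: fixed black rubber mat, 180 x 150 mm, 3 mm thick, lying on the table. Origin: centre of its underside, x along the long side
- parts_tray: fixed shallow white plastic tray, 190 x 140 mm, floor 3 mm thick, rim 10 mm above the table; holds the clip, a bigger clip and a bearing. Origin: centre of its underside
- clip: the clip that fits: spring steel, 5 mm thick, 24 mm wide, two sprung arms, a 13 mm seat and a 9.4 mm mouth that snaps over the 12 mm groove (push of about 5 to 12 N). Lies flat in the tray, mouth any way. Origin: centre of the seat, on the underside; x out of the mouth (the way to push), z up from the flat. Arm tips reach x = 12 mm. Seated: origin on the pin's axis, its z along the pin's
- clip_seat (a point): middle of the clip's seat: on the clip's z axis, 2.5 mm above its underside
- clip_grip (a point): point in the clip's black moulded grip, 12 x 12 mm, rising to z = 20 mm in the clip's frame, centred at x = -25 mm; this point is at z = 14 mm. Hold it across its y sides
- big_clip: bystander: a bigger clip of the same kind (34 mm wide, 17 mm mouth, does not hold on the pin), in the far half of the parts tray. Origin as for the clip
- bearing: bystander: ball bearing, 26 mm across, 8 mm high, in the parts tray. Origin: centre of its underside
- screwdriver: bystander: screwdriver, 170 mm, lying on the table. Origin: centre of its underside
- hex_key: bystander: hex key, 90 x 28 mm, lying on the table. Origin: middle of the long leg, underside
- flask: bystander: closed white bottle, 52 mm across, 110 mm high, beside the unit. Origin: centre of its underside
- nozzle: bystander: aluminium suction nozzle, 32 mm across, 40 mm high, standing. Origin: centre of its underside
- collar: bystander: dark steel shaft collar, 34 mm across, 12 mm high. Origin: centre of its underside
- caliper: bystander: caliper, 150 mm long, lying on the table. Origin: centre of its beam, underside
- camera_stand: fixed small inspection camera on a stand, an obstacle: 60 x 60 mm foot, 16 mm column 235 mm high, the 30 mm wide camera with its lens hanging at 142 to 223 mm height, 42 mm towards -x from the origin (-57 mm at most). Origin: centre of its underside

How it is judged:
By the outcome, as a careful person would: the job done as asked, in the order asked, and still so for the second after the job is handed in, with the robot touching nothing.
It also fails if it takes over 61 s, if anything falls off the work surface, if the arm or the gripper's body presses on something with over 40 N, if the wrist force passes 120 N, or if a joint passes its speed limit or range.

## Working session

There is one attempt and no reset: what is moved stays moved. The work goes in short steps, Python scripts to look and compute and a shell command to move; the robot and the scene stay as the last step left them, time stands still between calls to the robot, and variables do not carry over. Pictures are saved under pics/ and viewed, at most 10 in all, crops included, and the job is handed in when it is done.

```bash
mkdir -p pics; cat > h.py <<'E'
import numpy as np, cv2
from bench import robot, imaging
from scipy.spatial.transform import Rotation as R
def save(name,fn):
    c=imaging.capture(name); cv2.imwrite('pics/'+fn+'.png',c['frame'][:,:,::-1]); 
    np.savez('pics/'+fn+'.npz',**{k:np.array(v) for k,v in c.items()}); return c
def load(fn): return dict(np.load('pics/'+fn+'.npz'))
def ray(c,u,v):
    T=c['world_to_cam']; d=T[:3,:3].T@np.array([(u-c['cx'])/c['fx'],(v-c['cy'])/c['fy'],1.]); return -T[:3,:3].T@T[:3,3],d/np.linalg.norm(d)
def onz(c,u,v,z):
    o,d=ray(c,u,v); return o+d*(z-o[2])/d[2]
def proj(c,p):
    T=c['world_to_cam']; q=T[:3,:3]@np.array(p)+T[:3,3]; return np.array([c['fx']*q[0]/q[2]+c['cx'],c['fy']*q[1]/q[2]+c['cy']])
def tri(*obs):
    A=np.zeros((3,3));b=np.zeros(3)
    for c,u,v in obs:
        o,d=ray(c,u,v);M=np.eye(3)-np.outer(d,d);A+=M;b+=M@o
    p=np.linalg.solve(A,b); return p,[np.round(proj(c,p)-[u,v],1) for c,u,v in obs]
E
python3 - <<'E'
from h import *
for n in('scene','top','wrist'):
    c=save(n,n+'0'); T=c['world_to_cam']; print(n,c['fx'],np.round(-T[:3,:3].T@T[:3,3],3),np.round(T[:3,:3],2).tolist())
print(robot.state(),robot.pinch_z)
E
```

```text
scene 500.18544566521035 [ 1.404 -0.482  1.024] [[0.51, 0.86, -0.01], [0.58, -0.34, -0.74], [-0.64, 0.37, -0.67]]
top 376.80088124916057 [ 0.32  -0.023  1.397] [[-0.02, -1.0, -0.01], [-0.98, 0.02, -0.19], [0.19, 0.01, -0.98]]
wrist 283.81033241232143 [ 0.3   -0.495  0.374] [[0.41, -0.91, -0.0], [-0.88, -0.39, 0.28], [-0.26, -0.11, -0.96]]
{'time': 0.15, 'joint_positions': array([-1.29951474e+00,  2.07232653e-01,  1.54265221e+00,  4.31286071e-06,
        1.39352354e+00, -1.50486918e-01]), 'joint_vel': array([-0.00037967, -0.00273035, -0.0040845 , -0.00140367, -0.00058957,
        0.00061476]), 'joint_torque': array([-2.86522973e-04, -3.83511686e+01, -2.92037362e+01, -1.84222581e-04,
        6.69467234e-03,  1.24876851e-05]), 'eef_pos': array([ 0.23522449, -0.52402316,  0.23037523]), 'eef_rot': array([ 9.77845879e-01,  2.09324182e-01, -5.26813821e-05, -9.06346143e-04]), 'ft_force': array([-0.63999772,  0.03800662,  0.38124734]), 'torque': array([ 0.00073292,  0.04344465, -0.05729224]), 'grasp_force': 0.0, 'width': 0.08530850934107909} -0.0187
```

View pics/scene0.png

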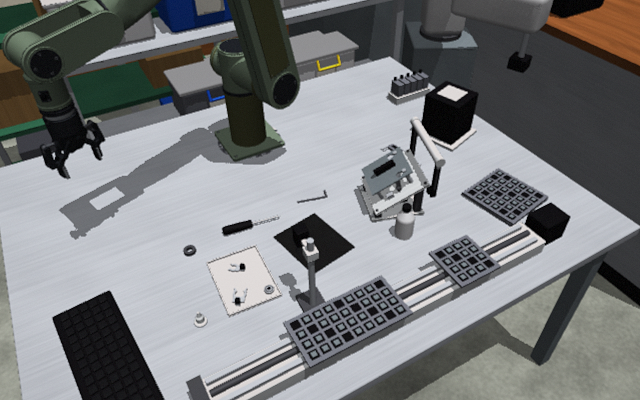

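View pics/top0.png

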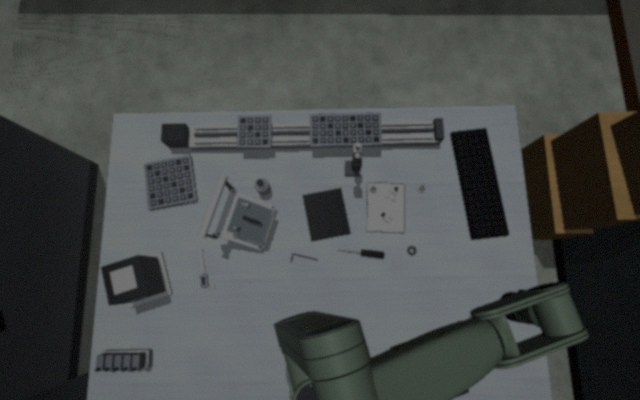

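Scene: unit with guard near (390,175), mat (315,240), tray (245,280) with clips at (238,267) and (239,297), camera stand at (310,270). Top: grip bar (252,219), mat (327,214), tray (385,207), stand (356,160).

```bash
python3 - <<'E'
from h import *
t=load('top0');s=load('scene0')
print('grip',tri((t,252,219),(s,385,168)))
for n,u,v,z in[('mat',327,214,.003),('tray',385,207,.003),('c1',374,190,.003),('c2',383,217,.003),('stand foot',358,185,0),('flask',263,187,.1),('nozzle',421,188,.03),('lightL',207,236,.21),('lightR',227,181,.21)]: print(n,onz(t,u,v,z).round(3))
for n,u,v,z in[('mat',315,241,.003),('c1',238,267,.003),('c2',239,297,.003)]: print(n,onz(s,u,v,z).round(3))
for n in 'ts':
  c=t if n=='t' else s
  f=c['frame'][150:270,190:430] if n=='t' else c['frame'][110:330,170:450]
  cv2.imwrite(f'pics/crop{n}.png',cv2.resize(f[:,:,::-1],None,fx=2.8 if n=='s' else 3.3,fy=2.8 if n=='s' else 3.3,interpolation=cv2.INTER_CUBIC)[:600,:800])
E
```

```text
grip (array([0.51506772, 0.21104703, 0.1364013 ]), [array([-0.6, -0.3]), array([-0.8,  0.2])])
mat [ 0.548 -0.048  0.003]
tray [ 0.571 -0.266  0.003]
c1 [ 0.637 -0.228  0.003]
c2 [ 0.533 -0.257  0.003]
stand foot [ 0.658 -0.168  0.   ]
flask [0.633 0.178 0.1  ]
nozzle [ 0.635 -0.398  0.03 ]
lightL [0.451 0.337 0.21 ]
lightR [0.629 0.279 0.21 ]
mat [ 0.551 -0.038  0.003]
c1 [ 0.53  -0.26   0.003]
c2 [ 0.623 -0.296  0.003]
```

View pics/crops.png

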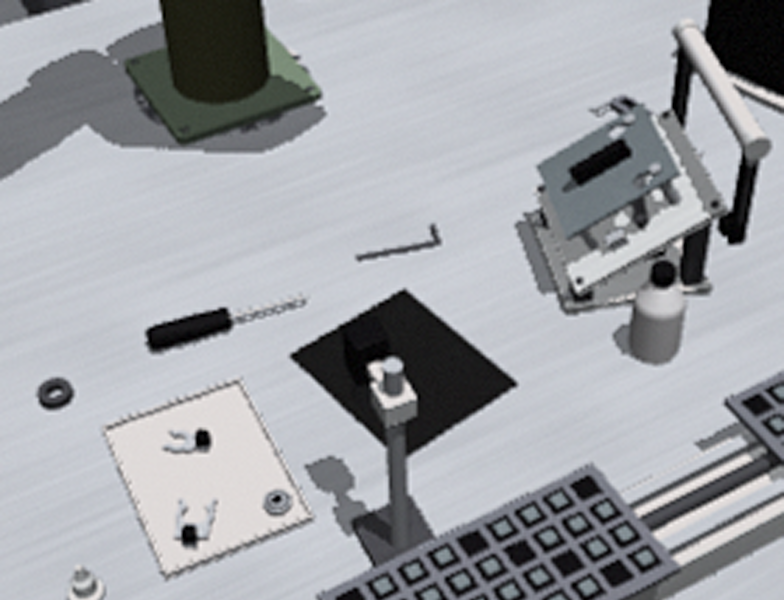

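The near clip (crop 190,438) has its mouth toward image left, and the unit's low side faces the mat. Next I'll work out a wrist view above the guard.

```bash
cat >> h.py <<'E'
def Rt(x,z):
    x=np.array(x,float);z=np.array(z,float);z/=np.linalg.norm(z);x-=z*(x@z);x/=np.linalg.norm(x);return np.c_[x,np.cross(z,x),z]
def pose():
    s=robot.state();return s['eef_pos'],R.from_quat(s['eef_rot']).as_matrix()
def go(p,Rm,start=None):
    p0,R0=start or pose()
    d=R0.T@(np.array(p)-p0); w=R.from_matrix(R0.T@Rm).as_rotvec()
    print('shift',(d/.25).round(3).tolist(),'turn',(w/(np.pi/2)).round(3).tolist(),'mm',np.round(d*1e3,1),'deg',np.degrees(w).round(1))
def wrist_ik(Rm,j1,s):
    M=(R.from_euler('Z',j1)*R.from_euler('Y',s)).inv()*R.from_matrix(Rm)*R.from_euler('z',-np.pi/2)
    e=M.as_euler('ZYZ');return e
E
python3 - <<'E'
from h import *
p,R0=pose(); print(R0.round(2), (R.from_euler('Z',-1.3)*R.from_euler('YZYZ',[1.749,0,1.393,-.15])*R.from_euler('z',np.pi/2)).as_matrix().round(2))
a=np.radians(72);ux=np.array([np.cos(a),np.sin(a),0]);n=-.5*ux+[0,0,.866];xs=.866*ux+[0,0,.5]
for sg in(1,-1):
  Rg=Rt(sg*xs,-n)
  for j1 in(.1,.3):
    for s in (1.5,1.75,2.0): print(sg,j1,s,wrist_ik(Rg,j1,s).round(2))
P=np.array([.515,.211,.136])+.12*n
go(P,Rt(xs,-n)); go([.46,-.3,.30],Rt([.5,.866,0],[0,0,-1]))
E
```

```text
Traceback (most recent call last):
  File "scipy/spatial/transform/_rotation.pyx", line 1413, in scipy.spatial.transform._rotation.Rotation.from_euler
ValueError: Expected axis specification to be a non-empty string of upto 3 characters, got YZYZ
```

```bash
python3 - <<'E'
from h import *
p,R0=pose(); print(R0.round(2), (R.from_euler('Z',-1.3)*R.from_euler('Y',1.749)*R.from_euler('ZYZ',[0,1.393,-.15])*R.from_euler('z',np.pi/2)).as_matrix().round(2))
a=np.radians(72);ux=np.array([np.cos(a),np.sin(a),0]);n=-.5*ux+[0,0,.866];xs=.866*ux+[0,0,.5]
for sg in(1,-1):
  Rg=Rt(sg*xs,-n)
  for j1 in(.1,.3):
    for s in (1.5,1.75,2.0): print(sg,j1,s,wrist_ik(Rg,j1,s).round(2))
P=np.array([.515,.211,.136])+.12*n
go(P,Rt(xs,-n)); go([.46,-.3,.30],Rt([.5,.866,0],[0,0,-1]))
E
```

```text
[[ 0.91  0.41 -0.  ]
 [ 0.41 -0.91  0.  ]
 [ 0.   -0.   -1.  ]] [[ 0.91  0.41 -0.  ]
 [ 0.41 -0.91  0.  ]
 [ 0.   -0.   -1.  ]]
1 0.1 1.5 [0.48 1.43 0.4 ]
1 0.1 1.75 [0.51 1.21 0.27]
1 0.1 2.0 [0.58 1.   0.13]
1 0.3 1.5 [0.43 1.34 0.58]
1 0.3 1.75 [0.47 1.12 0.46]
1 0.3 2.0 [0.55 0.9  0.32]
-1 0.1 1.5 [ 0.48  1.43 -2.74]
-1 0.1 1.75 [ 0.51  1.21 -2.87]
-1 0.1 2.0 [ 0.58  1.   -3.01]
-1 0.3 1.5 [ 0.43  1.34 -2.56]
-1 0.3 1.75 [ 0.47  1.12 -2.68]
-1 0.3 2.0 [ 0.55  0.9  -2.82]
shift [2.064, -2.046, -0.034] turn [0.138, 0.313, -0.519] mm [ 515.9 -511.6   -8.5] deg [ 12.4  28.2 -46.7]
shift [1.187, -0.45, -0.277] turn [-0.001, -0.001, -0.398] mm [ 296.8 -112.5  -69.3] deg [ -0.1  -0.  -35.8]
```

```bash
python3 -m creep '[[0.2,-0.08,-0.05,0,0,0],[0.4,-0.15,-0.1,0,0,0],[0.6,-0.23,-0.15,0,0,0],[0.8,-0.3,-0.2,0,0,0]]' -1
python3 -m creep '[[0.13,-0.05,-0.03,0,0,-0.1],[0.26,-0.1,-0.06,0,0,-0.2],[0.387,-0.15,-0.077,0,0,-0.3],[0.387,-0.15,-0.077,0,0,-0.4],[0.387,-0.15,-0.077,0,0,-0.4]]'
python3 - <<'E'
from h import *
c=save('wrist','w1');print(pose(),robot.state()['time'],robot.state()['joint_positions'].round(2))
cv2.imwrite('pics/w1c.png',cv2.resize(c['frame'][:,:,::-1],(800,500)))
E
```

```text
time: 0.65
eef_pos: [0.388, -0.3728, 0.2813]
eef_rot: [0.978, 0.209, -0.0, -0.0]
ft_force: [0.6, -0.4, 1.6]
width: 0.0856
grasp_force: 0.0
time: 1.27
eef_pos: [0.4602, -0.2999, 0.3001]
eef_rot: [0.866, 0.501, -0.0, -0.0]
ft_force: [-0.0, 0.9, 0.0]
width: 0.0854
grasp_force: 0.0
(array([ 0.45994031, -0.30025899,  0.3001115 ]), array([[ 4.99580431e-01,  8.66267248e-01, -6.69586040e-04],
       [ 8.66267502e-01, -4.99580202e-01,  4.86484765e-04],
       [ 8.69138891e-05, -8.23078895e-04, -9.99999657e-01]])) 1.325 [-0.74  0.11  1.51 -0.    1.52 -0.21]
```

View pics/w1c.png

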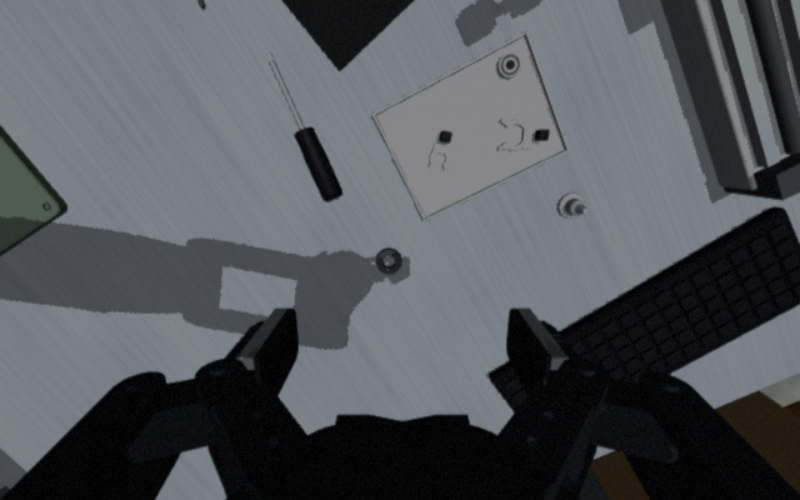

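Wrist view (800 px scale): clip grip (446,137), arms toward (436,165), bigger clip (541,135), bearing (508,65), screwdriver (320,165), collar (389,260). I'll measure the clip's direction and see which grasp tilts keep joint 6 in range.

```bash
python3 - <<'E'
from h import *
c=load('w1'); g=cv2.cvtColor(c['frame'],cv2.COLOR_RGB2GRAY)
roi=g[85:150,325:385]; m=(roi<60).astype(np.uint8)
k,l,st,ce=cv2.connectedComponentsWithStats(m); print(st,ce+[325,85])
bg=np.median(roi); print(bg); m2=(abs(roi.astype(int)-bg)>14)
print('\n'.join(''.join('#' if a else '+' if b else '.' for a,b in zip(r,q)) for r,q in zip(m,m2)))
th=lambda d:d*np.pi/180
print('pick')
for t in(-30,-15,0,15,30):
  for az in (215,222,230):
    a=th(az);cx=np.array([np.cos(a),np.sin(a),0]);z=np.array([0,0,-1])*np.cos(th(t))+cx*np.sin(th(t))
    w=np.array([.53,-.26,.02])-.25*z; r=np.hypot(*w[:2]); j1=np.arctan2(w[1],w[0])-np.arcsin(.089/r)
    print(t,az,round(j1,2),[ (s,wrist_ik(Rt(cx,z),j1,s).round(2).tolist()) for s in(1.6,1.9)])
print('ins')
a=th(72);ux=np.array([np.cos(a),np.sin(a),0]);n=-.5*ux+[0,0,.866];xs=.866*ux+[0,0,.5]
for t in(-30,-15,0,15):
    z=-n*np.cos(th(t))+xs*np.sin(th(t)); w=np.array([.515,.205,.115])-.25*z; r=np.hypot(*w[:2]); j1=np.arctan2(w[1],w[0])-np.arcsin(.089/r)
    print(t,round(j1,2),[ (sg,s,wrist_ik(Rt(sg*xs,z),j1,s).round(2).tolist()) for s in(1.6,1.9) for sg in(1,-1)])
E
```

```text
[[   0    0   60   65 3823]
 [  26   20   10    9   77]] [[354.47423489 117.1600837 ]
 [355.77922078 109.05194805]]
135.0
............................................................
............................................................
............................................................
............................................................
............................................................
............................................................
............................................................
............................................................
............................................................
............................................................
............................................................
............................................................
............................................................
............................................................
............................................................
............................................................
..
[... 3866 characters left out ...]
 (1.9, [-0.44, 1.53, -2.52])]
30 222 -0.41 [(1.6, [-0.48, 1.75, -2.76]), (1.9, [-0.48, 1.49, -2.62])]
30 230 -0.4 [(1.6, [-0.5, 1.69, -2.87]), (1.9, [-0.5, 1.43, -2.73])]
ins
-30 0.22 [(1, 1.6, [0.0, 1.54, 0.53]), (-1, 1.6, [0.0, 1.54, -2.61]), (1, 1.9, [0.0, 1.24, 0.53]), (-1, 1.9, [0.0, 1.24, -2.61])]
-15 0.11 [(1, 1.6, [0.24, 1.44, 0.4]), (-1, 1.6, [0.24, 1.44, -2.74]), (1, 1.9, [0.26, 1.15, 0.33]), (-1, 1.9, [0.26, 1.15, -2.82])]
0 -0.01 [(1, 1.6, [0.51, 1.39, 0.25]), (-1, 1.6, [0.51, 1.39, -2.89]), (1, 1.9, [0.55, 1.13, 0.1]), (-1, 1.9, [0.55, 1.13, -3.05])]
15 -0.11 [(1, 1.6, [0.78, 1.41, 0.12]), (-1, 1.6, [0.78, 1.41, -3.02]), (1, 1.9, [0.84, 1.2, -0.1]), (-1, 1.9, [0.84, 1.2, 3.04])]
```

```bash
python3 - <<'E'
from h import *
c=load('w1')
G=onz(c,355.8,109,.019);T1=onz(c,342,135,.008);T2=onz(c,354.5,136.5,.008);m=(T1+T2)/2
print('grip',G,'tips',T1,T2,'gap',np.linalg.norm(T1-T2),'len',np.linalg.norm((m-G)[:2]),'az',np.degrees(np.arctan2(*(m-G)[1::-1])))
s=load('scene0'); print('stand foot scene',onz(s,311,302,0),onz(load('top0'),357,183,0))
print('shadowless head top',tri((load('top0'),357,147),(s,310,241)))
a=np.radians(72);ux=np.array([np.cos(a),np.sin(a),0]);n=-.5*ux+[0,0,.866];xs=.866*ux+[0,0,.5]
P=np.array([.515,.211,.136])+.12*n
go(P,Rt(xs,-n))
E
```

```text
grip [ 0.54306569 -0.25377789  0.019     ] tips [ 0.50892857 -0.27670785  0.008     ] [ 0.52414254 -0.28798713  0.008     ] gap 0.01893903719437709 len 0.038988077099744986 az -132.88021634036423
stand foot scene [ 0.72600796 -0.14668216  0.        ] [ 6.66244244e-01 -1.64822333e-01 -2.22044605e-16]
shadowless head top (array([ 0.7313404 , -0.1453694 ,  0.22543219]), [array([-0.3, -0.1]), array([-0.5,  0.1])])
shift [1.647, -0.781, 0.242] turn [0.034, 0.332, -0.13] mm [ 411.7 -195.2   60.4] deg [  3.1  29.9 -11.7]
```

```bash
python3 -m creep '[[0.2,-0.1,0.0,0,0,0],[0.4,-0.2,0.02,0,0,0],[0.6,-0.28,0.05,0,0,0],[0.8,-0.38,0.08,0,0,0]]'
python3 -m creep '[[0.2,-0.1,0.0,0.01,0.08,-0.03],[0.4,-0.2,0.04,0.02,0.17,-0.06],[0.6,-0.29,0.08,0.03,0.25,-0.1],[0.847,-0.4,0.162,0.034,0.332,-0.13],[0.847,-0.4,0.162,0.034,0.332,-0.13]]'
python3 - <<'E'
from h import *
c=save('wrist','w2');save('top','t2');save('scene','s2');print(pose(),robot.state()['time'],robot.state()['joint_positions'].round(2))
cv2.imwrite('pics/w2c.png',cv2.resize(c['frame'][:,:,::-1],(800,500)))
E
```

```text
time: 1.82
eef_pos: [0.477, -0.0788, 0.2803]
eef_rot: [0.866, 0.499, 0.0, 0.0]
ft_force: [-0.1, -0.2, -0.0]
width: 0.0853
grasp_force: 0.0
time: 2.45
eef_pos: [0.4932, 0.1547, 0.237]
eef_rot: [0.782, 0.568, 0.207, -0.154]
ft_force: [0.2, -0.0, -0.0]
width: 0.0853
grasp_force: 0.0
(array([0.49631185, 0.15303175, 0.24050649]), array([[ 0.26621981,  0.95131195,  0.15534665],
       [ 0.82480642, -0.30822365,  0.47401746],
       [ 0.49881998,  0.00193808, -0.86670345]])) 2.6 [-0.19 -0.04  1.88  0.54  1.27 -0.03]
```

View pics/w2c.png

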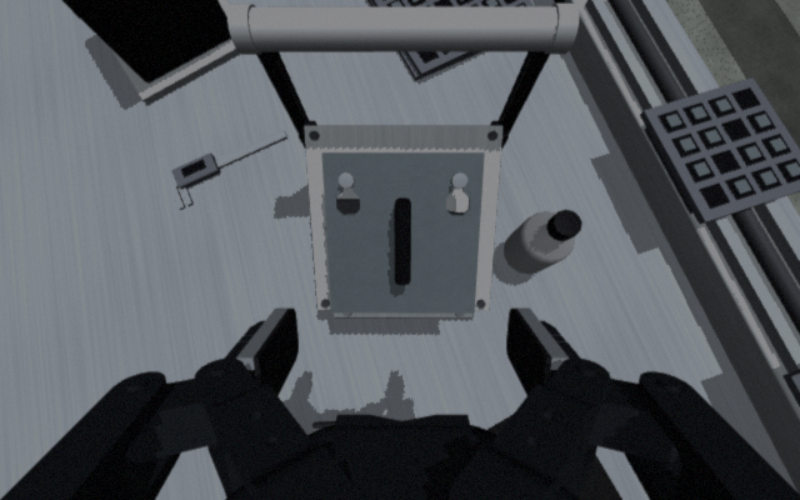

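Wrist view (800 px scale): the guard is square to the camera, with corners at (323,152), (484,153), (476,314) and (329,313). The grip bar is at (402,241), the stud heads at (346,180) and (460,180), and the light bar at about (405,28). Next, measure it across views.

```bash
python3 - <<'E'
from h import *
t=load('top0');s=load('scene0');w=load('w2')
def dark(c,x0,y0,x1,y1,th):
    g=cv2.cvtColor(c['frame'],cv2.COLOR_RGB2GRAY)[y0:y1,x0:x1]; m=(g<th).astype(np.uint8)
    k,l,st,ce=cv2.connectedComponentsWithStats(m); i=1+np.argmax(st[1:,4]); cn=cv2.findContours((l==i).astype(np.uint8),0,1)[0][0]
    return ce[i]+[x0,y0],st[i],cv2.minAreaRect(cn),g.min()
print(dark(t,240,208,266,230,45));print(dark(s,365,150,405,185,30));print(dark(w,300,150,345,240,30))
f=w['frame'].astype(int); 
print(f[180,290],f[180,270],f[135,300], f[180,254])
g=f.astype(np.uint8)
for y in(140,180,220): print(y,[tuple(v) for v in f[y,252:272:2].tolist()])
a=s['frame'];print(a[175,375],a[160,400],a[185,400])
m=cv2.inRange(cv2.cvtColor(s['frame'],cv2.COLOR_RGB2HSV),(90,30,60),(115,120,200));cs=sorted(cv2.findContours(m[130:210,350:430],0,1)[0],key=cv2.contourArea)[-1]
print('s poly',cv2.approxPolyDP(cs,4,True).reshape(-1,2)+[350,130])
m=cv2.inRange(cv2.cvtColor(w['frame'],cv2.COLOR_RGB2HSV),(90,30,40),(115,120,200));cs=sorted(cv2.findContours(m[100:270,240:410],0,1)[0],key=cv2.contourArea)[-1]
print('w poly',cv2.approxPolyDP(cs,5,True).reshape(-1,2)+[240,100])
E
```

```text
(array([251.30357143, 220.375     ]), array([ 3,  9, 17,  8, 56], dtype=int32), ((11.05000114440918, 12.350000381469727), (17.392528533935547, 3.1622776985168457), 18.434947967529297), np.uint8(32))
(array([383.95683453, 167.44604317]), array([  9,  10,  21,  16, 139], dtype=int32), ((18.955883026123047, 17.426471710205078), (6.173949241638184, 21.780319213867188), 59.036251068115234), np.uint8(0))
(array([321.58943577, 192.47178872]), array([ 15,   9,  14,  69, 833], dtype=int32), ((21.5, 42.99999237060547), (67.99998474121094, 12.999998092651367), 90.0), np.uint8(0))
[76 81 89] [76 84 89] [77 85 90] [137 140 142]
140 [(138, 139, 141), (140, 139, 141), (139, 138, 142), (111, 114, 117), (76, 83, 91), (75, 83, 89), (76, 82, 89), (76, 83, 90), (75, 85, 90), (77, 85, 90)]
180 [(137, 138, 140), (137, 140, 142), (137, 138, 140), (101, 105, 108), (88, 93, 96), (77, 85, 89), (72, 81, 85), (75, 84, 90), (73, 80, 87), (76, 84, 89)]
220 [(134, 136, 139), (139, 140, 143), (137, 137, 140), (134, 137, 139), (101, 106, 107), (91, 94, 98), (71, 80, 84), (75, 84, 90), (72, 79, 85), (74, 83, 87)]
[57 60 64] [111 120 125] [55 55 57]
s poly [[401 150]
 [398 153]
 [397 148]
 [391 159]
 [398 167]
 [389 169]
 [389 178]
 [387 170]
 [385 177]
 [384 172]
 [375 177]
 [373 171]
 [367 172]
 [368 166]
 [364 168]
 [369 185]
 [375 185]
 [372 194]
 [411 171]
 [393 176]
 [407 163]
 [400 159]
 [403 156]
 [395 157]]
w poly [[258 123]
 [265 249]
 [378 250]
 [386 123]]
```

```bash
python3 - <<'E'
from h import *
t=load('top0');s=load('scene0');w=load('w2')
W=[(258,122),(386,122),(379.3,251),(263.7,251)];S=[(398.6,146.8),(412.9,170.5),(374.3,195.5),(361.8,171.4)]
C=[]
for a,b in zip(W,S):
    p,e=tri((w,*a),(s,*b));C.append(p);print(p.round(4),e)
C=np.array(C);print('sides',[np.linalg.norm(C[i]-C[i-1]).round(4) for i in range(4)],C.mean(0))
x=(C[0]+C[1]-C[2]-C[3]);y=(C[0]+C[3]-C[1]-C[2]);n=np.cross(x,y);n/=np.linalg.norm(n)
print('n',n,'tilt',np.degrees(np.arccos(n[2])),'x az',np.degrees(np.arctan2(x[1],x[0])),'y az',np.degrees(np.arctan2(y[1],y[0])))
print('grip ts',tri((t,251.3,220.4),(s,383.95,167.4)))
print('grip ws',tri((w,321.6,192.5),(s,383.95,167.4)))
print('grip tw',tri((w,321.6,192.5),(t,251.3,220.4)))
E
```

```text
[0.4743 0.2897 0.1568] [array([0. , 0.5]), array([ 0.1, -0.1])]
[0.5873 0.2534 0.1595] [array([ 0.1, -1.6]), array([-0.5,  0.3])]
[0.5555 0.1475 0.0917] [array([ 0.9, -4.1]), array([-1.6,  0.1])]
[0.4364 0.1853 0.0811] [array([ 0.9, -2.6]), array([-1., -0.])]
sides [np.float64(0.1344), np.float64(0.1188), np.float64(0.1296), np.float64(0.1254)] [0.51337794 0.21897844 0.12224611]
n [-0.20878783 -0.50329929  0.83850907] tilt 33.016985215515774 x az 71.67336285189835 y az 162.29744228344802
grip ts (array([0.50996895, 0.21254435, 0.13482732]), [array([-0.3, -0.2]), array([-0.4,  0.1])])
grip ws (array([0.51151614, 0.21251986, 0.13614226]), [array([ 0. , -0.3]), array([-0.1,  0. ])])
grip tw (array([0.51125888, 0.21358758, 0.12778601]), [array([-0.5,  1. ]), array([-0.2, -0.2])])
```

```bash
cat >> h.py <<'E'
a=np.radians(72);ux=np.array([np.cos(a),np.sin(a),0]);n=-.5*ux+[0,0,.8660254];xs=.8660254*ux+[0,0,.5];uy=np.cross(n,xs)
G=np.array([.5117,.2145,.131])
E
python3 -c "
from h import *
go(G-.007*n,Rt(xs,-n))"
```

```text
shift [0.001, -0.018, 0.534] turn [0.001, 0.001, 0.001] mm [  0.2  -4.5 133.4] deg [0.1 0.1 0.1]
```

```bash
python3 -m creep '[[0,-0.004,0.1,0,0,0],[0,-0.01,0.2,0,0,0],[0,-0.01,0.25,0,0,0],[0,-0.01,0.25,0,0,0]]'
python3 - <<'E'
from h import *
w0=load('w2');p,Rm=pose();print(p)
w=save('wrist','w3')
T=w['world_to_cam'];print('cam in tool',Rm.T@(-T[:3,:3].T@T[:3,3]-p), 'axis',Rm.T@T[2,:3],w['cx'])
g=cv2.cvtColor(w['frame'],cv2.COLOR_RGB2GRAY)
m=(g[120:330,290:350]<35).astype(np.uint8);k,l,st,ce=cv2.connectedComponentsWithStats(m);print(st,ce+[290,120])
for v in (st[1:]): print([proj(w,G+q*n+s*xs).round(1).tolist() for q,s in((.011,.032),(.011,-.032),(-.011,.032))])
m=cv2.inRange(cv2.cvtColor(w['frame'],cv2.COLOR_RGB2HSV),(90,30,40),(115,120,200))[:320,220:430];cs=sorted(cv2.findContours(m,0,1)[0],key=cv2.contourArea)[-1]
q=cv2.approxPolyDP(cs,6,True).reshape(-1,2)+[220,0];print('w poly',q.tolist())
cv2.imwrite('pics/w3c.png',cv2.resize(w['frame'][:,:,::-1],(800,500)))
E
```

```text
time: 3.1
eef_pos: [0.5033, 0.1838, 0.1859]
eef_rot: [0.781, 0.569, 0.209, -0.152]
ft_force: [0.2, -0.7, -0.0]
width: 0.0853
grasp_force: 0.0
[0.50332318 0.18375789 0.1859072 ]
cam in tool [ 0.07144207  0.00018553 -0.14336603] axis [-2.80139298e-01  1.39707239e-04  9.59959350e-01] 321.5482791181569
[[    0     0    60   210 11174]
 [   22    52    17    88  1426]] [[319.46098085 225.73518883]
 [319.80575035 214.82117812]]
[[319.1, 174.9], [319.2, 257.3], [319.4, 169.3]]
w poly [[239, 125], [250, 262], [243, 269], [250, 282], [390, 283], [403, 127]]
```

View pics/w3c.png

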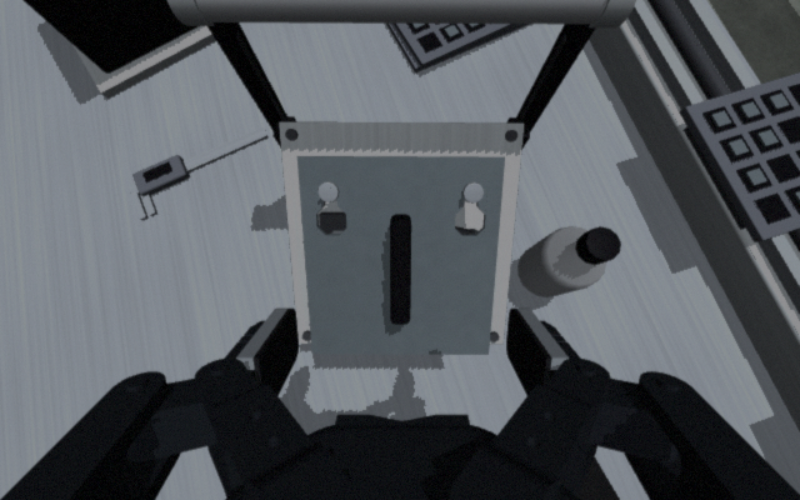

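Bar centre is (400,268) in 800 px scale, which agrees with prediction to about 1.5 mm, so I'll descend and grip.

```bash
python3 -m creep '[[-0.005,-0.005,0.1,0,0,0],[-0.005,-0.005,0.2,0,0,0],[-0.005,-0.005,0.27,0,0,0],[-0.005,-0.005,0.282,0,0,0]]'
python3 -m creep '[[0,0,0,0,0,0],[0,0,0,0,0,0],[0,0,0,0,0,0],[0,0,0,0,0,0]]' 1
python3 -c "
from h import *
s=robot.state();print(s['width'],s['grasp_force'],s['ft_force'],s['eef_pos'],s['joint_positions'].round(2));go(G-.007*n,Rt(xs,-n))"
```

```text
time: 3.65
eef_pos: [0.5123, 0.2172, 0.1238]
eef_rot: [0.781, 0.569, 0.209, -0.152]
ft_force: [0.2, -0.4, 0.6]
width: 0.0856
grasp_force: 0.0
time: 4.15
eef_pos: [0.5137, 0.2165, 0.1267]
eef_rot: [0.78, 0.569, 0.211, -0.151]
ft_force: [-12.1, -6.4, 16.5]
width: 0.0122
grasp_force: 17.0
0.01222009490835789 17.00983081071172 [-12.05085349  -6.37914622  16.48180548] [0.51367816 0.21654    0.12666911] [-0.04  0.17  1.93  0.62  0.99 -0.06]
shift [-0.0, -0.005, 0.008] turn [0.001, -0.001, 0.003] mm [-0.  -1.3  2. ] deg [ 0.1 -0.   0.2]
```

```bash
python3 -m creep '[[0,-0.003,-0.01,0,0,0],[0,-0.003,-0.01,0,0,0]]'
python3 -c "
from h import *
s=robot.state();print(s['width'],s['grasp_force'],s['ft_force'],s['eef_pos']);print(np.array([xs,uy,n])@s['ft_force'])"
```

```text
time: 4.4
eef_pos: [0.5118, 0.2161, 0.127]
eef_rot: [0.781, 0.568, 0.21, -0.152]
ft_force: [0.9, 1.0, -0.0]
width: 0.011
grasp_force: 63.8
0.010951444426759625 63.823272963368254 [ 0.85180783  1.00390107 -0.02262844] [0.51182803 0.21612876 0.12700034]
[ 1.04349584 -0.49989489 -0.62859168]
```

```bash
python3 -m creep '[[0.025,0,0,0,0,0],[0.05,0,0,0,0,0],[0.072,0,0,0,0,0],[0.072,0,0,0,0,0]]'
python3 - <<'E'
from h import *
s=robot.state();print(np.array([xs,uy,n])@s['ft_force'],np.array([xs,uy,n])@(s['eef_pos']-[.5118,.2161,.1270]))
c=save('wrist','w4');cv2.imwrite('pics/w4c.png',cv2.resize(c['frame'][60:300,200:440,::-1],(600,600)))
E
```

```text
time: 4.9
eef_pos: [0.5159, 0.2317, 0.1355]
eef_rot: [0.78, 0.569, 0.209, -0.152]
ft_force: [1.1, 0.1, -0.0]
width: 0.0107
grasp_force: 63.7
[ 0.33974229 -1.04952892 -0.22580063] [ 0.01819304  0.00094281 -0.00068135]
```

View pics/w4c.png

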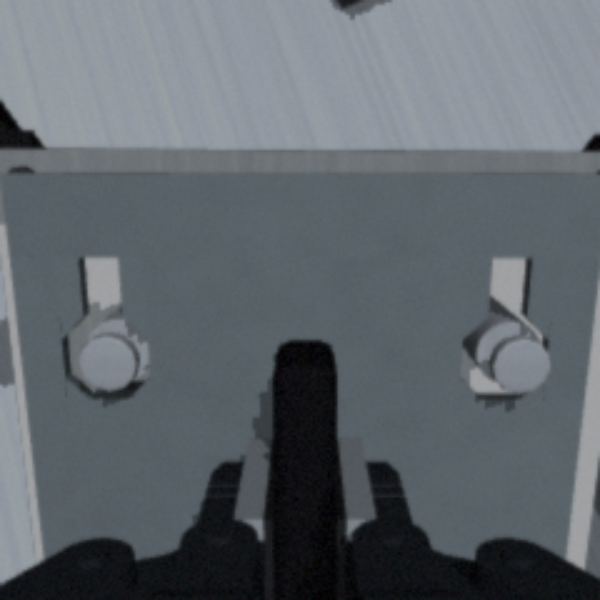

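Both stud heads, at (108,362) and (521,365), sit inside the wide keyhole ends. I'll nudge 1 mm to +y and lift.

```bash
python3 -m creep '[[0,0.005,0,0,0,0],[0,0.005,-0.04,0,0,0],[0,0.005,-0.1,0,0,0],[0,0.005,-0.2,0,0,0],[0,0.005,-0.32,0,0,0]]'
python3 - <<'E'
from h import *
s=robot.state();print(s['ft_force'],s['width'],s['grasp_force'])
# mat
t=save('top','t4');g=cv2.cvtColor(load('top0')['frame'],cv2.COLOR_RGB2GRAY)
m=(g<45).astype(np.uint8)[180:250,295:360];cs=sorted(cv2.findContours(m,0,1)[0],key=cv2.contourArea)[-1]
r=cv2.boxPoints(cv2.minAreaRect(cs))+[295,180];print(r)
c0=load('top0');B=np.array([onz(c0,u,v,.003) for u,v in r]);print(B.round(3),B.mean(0),[np.linalg.norm(B[i]-B[i-1]).round(3) for i in range(4)])
for i in range(4): d=B[i]-B[i-1];print(np.degrees(np.arctan2(d[1],d[0])))
q=cv2.approxPolyDP(cs,4,True).reshape(-1,2)+[295,180];print(q.tolist())
S=load('scene0');C=[tuple((np.array(v)/2.8+[170,110])) for v in((403,291),(516,383),(405,455),(291,355))]
D=np.array([onz(S,u,v,.003) for u,v in C]);print(D.round(3),D.mean(0))
for i in range(4): d=D[i]-D[i-1];print(np.degrees(np.arctan2(d[1],d[0])),np.linalg.norm(d))
E
```

```text
time: 5.58
eef_pos: [0.5044, 0.1917, 0.2057]
eef_rot: [0.781, 0.569, 0.209, -0.152]
ft_force: [0.4, -0.9, -1.5]
width: 0.0104
grasp_force: 63.2
[ 0.42044213 -0.92327769 -1.45677775] 0.010371581559849461 63.23214145621023
[[303.38461876 195.92307663]
 [340.11538696 188.57692337]
 [348.96154022 232.80768967]
 [312.23077011 240.15384293]]
[[ 0.619  0.04   0.003]
 [ 0.645 -0.1    0.003]
 [ 0.476 -0.128  0.003]
 [ 0.451  0.009  0.003]] [ 0.54790707 -0.04470801  0.003     ] [np.float64(0.171), np.float64(0.142), np.float64(0.171), np.float64(0.139)]
10.494152599809588
-79.52612181875466
-170.59281335553425
100.30844091634215
[[340, 190], [304, 196], [312, 239], [348, 232]]
[[ 0.454  0.012  0.003]
 [ 0.626  0.045  0.003]
 [ 0.65  -0.094  0.003]
 [ 0.478 -0.13   0.003]] [ 0.55200663 -0.04179641  0.003     ]
99.65219819386908 0.14435247107547877
10.632238836489796 0.1747752417733217
-80.08622527175895 0.14068272666298764
-168.17301509240446 0.1755183650481736
```

```bash
python3 - <<'E'
from h import *
b=np.radians(100.5)
go([.550,-.043,.10],Rt([np.cos(b),np.sin(b),0],[0,0,-1]))
go([.515,.10,.25],pose()[1])
E
```

```text
shift [-0.945, 0.448, -0.035] turn [0.088, -0.326, -0.307] mm [-236.3  112.    -8.7] deg [  7.9 -29.3 -27.7]
shift [-0.21, 0.144, -0.305] turn [0.0, 0.0, 0.0] mm [-52.4  35.9 -76.3] deg [0. 0. 0.]
```

```bash
python3 -m creep '[[-0.2,0.12,-0.2,0,0,0],[-0.42,0.22,-0.25,0.02,-0.08,-0.07],[-0.65,0.33,-0.2,0.045,-0.165,-0.155],[-0.85,0.42,-0.1,0.068,-0.25,-0.235],[-0.945,0.448,-0.035,0.088,-0.326,-0.307]]'
python3 -m creep '[[0,0,0,0,0,0],[0,0,0,0,0,0]]'
python3 - <<'E'
from h import *
b=np.radians(100.5)
print(robot.state()['joint_positions'].round(2))
go([.550,-.043,.018],Rt([np.cos(b),np.sin(b),0],[0,0,-1]))
c=save('scene','s5');cv2.imwrite('pics/s5c.png',cv2.resize(c['frame'][170:320,200:400,::-1],(800,600)))
E
```

```text
time: 6.25
eef_pos: [0.5485, -0.0435, 0.0935]
eef_rot: [0.639, 0.769, -0.003, -0.001]
ft_force: [0.2, -0.3, -2.5]
width: 0.0109
grasp_force: 63.1
time: 6.5
eef_pos: [0.5479, -0.0405, 0.0954]
eef_rot: [0.64, 0.769, -0.001, -0.003]
ft_force: [0.7, -0.2, -0.9]
width: 0.011
grasp_force: 63.0
[-0.23  0.31  1.72  0.    1.12 -0.41]
shift [-0.012, 0.008, 0.31] turn [-0.003, -0.002, -0.001] mm [-3.   2.  77.4] deg [-0.3 -0.2 -0.1]
```

View pics/s5c.png

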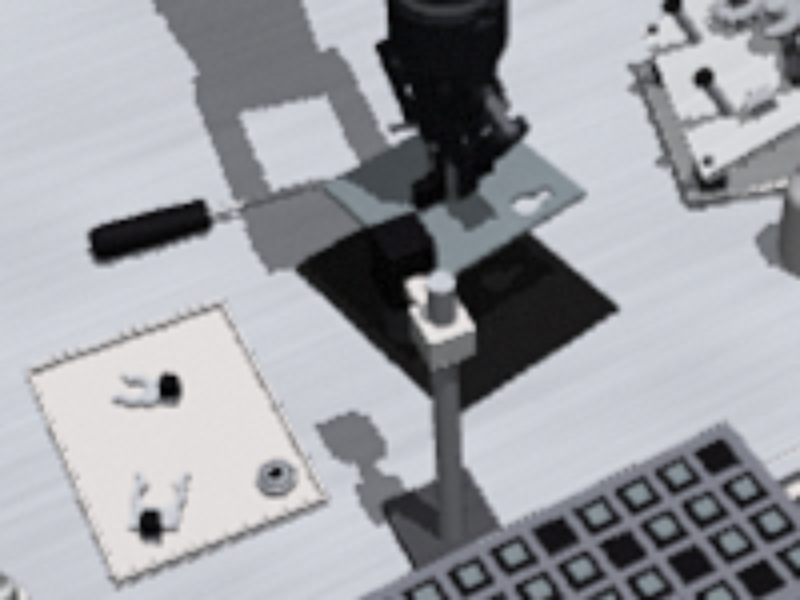

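Scene: the guard is held level above the mat and clear of the camera stand. Lowering it.

```bash
python3 -m creep '[[-0.012,0.008,0.1,0,0,0],[-0.012,0.008,0.2,0,0,0],[-0.012,0.008,0.28,-0.002,-0.002,0],[-0.012,0.008,0.31,-0.003,-0.002,0],[-0.012,0.008,0.31,-0.003,-0.002,0]]'
python3 -m creep '[[0,0,0.006,0,0,0],[0,0,0.012,0,0,0],[0,0,0.012,0,0,0]]'
```

```text
time: 7.18
eef_pos: [0.5499, -0.0435, 0.0177]
eef_rot: [0.639, 0.769, -0.001, 0.0]
ft_force: [0.2, -0.5, -1.9]
width: 0.011
grasp_force: 63.0
time: 7.55
eef_pos: [0.5496, -0.0434, 0.0141]
eef_rot: [0.639, 0.769, -0.001, -0.0]
ft_force: [-0.5, -0.8, -1.1]
width: 0.0108
grasp_force: 63.0
```

```bash
python3 -m creep '[[0,0,0.004,0,0,0],[0,0,0.008,0,0,0],[0,0,0.008,0,0,0]]'
python3 -m creep '[[0,0,0.004,0,0,0],[0,0,0.004,0,0,0]]'
```

```text
time: 7.92
eef_pos: [0.5492, -0.0433, 0.0116]
eef_rot: [0.639, 0.769, -0.001, -0.0]
ft_force: [-0.2, 0.0, -0.9]
width: 0.0105
grasp_force: 63.0
time: 8.18
eef_pos: [0.5493, -0.0434, 0.0107]
eef_rot: [0.639, 0.769, -0.001, -0.0]
ft_force: [-0.2, -0.1, -1.0]
width: 0.0105
grasp_force: 63.0
```

```bash
python3 -m creep '[[0,0,0.004,0,0,0],[0,0,0.004,0,0,0],[0,0,0.004,0,0,0]]'
python3 -m creep '[[0,0,0.004,0,0,0],[0,0,0.004,0,0,0],[0,0,0.004,0,0,0]]'
```

```text
time: 8.55
eef_pos: [0.5494, -0.0434, 0.0098]
eef_rot: [0.639, 0.769, -0.001, -0.0]
ft_force: [-0.6, -0.1, -1.2]
width: 0.0104
grasp_force: 63.0
time: 8.93
eef_pos: [0.5494, -0.0434, 0.0088]
eef_rot: [0.639, 0.769, -0.001, -0.0]
ft_force: [-0.2, -0.6, -2.2]
width: 0.0108
grasp_force: 63.0
```

```bash
python3 -m creep '[[0,0,0.004,0,0,0],[0,0,0.004,0,0,0],[0,0,0.004,0,0,0]]'
python3 -m creep '[[0,0,0.004,0,0,0],[0,0,0.004,0,0,0],[0,0,0.004,0,0,0]]'
```

```text
time: 9.3
eef_pos: [0.5494, -0.0434, 0.0078]
eef_rot: [0.639, 0.769, -0.001, -0.0]
ft_force: [0.1, -0.0, -1.4]
width: 0.0104
grasp_force: 63.1
time: 9.68
eef_pos: [0.5495, -0.0434, 0.0075]
eef_rot: [0.639, 0.769, -0.001, -0.0]
ft_force: [-1.9, 0.2, 6.0]
width: 0.0106
grasp_force: 64.1
```

```bash
python3 -m creep '[[0,0,-0.003,0,0,0],[0,0,-0.003,0,0,0],[0,0,-0.003,0,0,0],[0,0,-0.003,0,0,0]]' -0.3
python3 -m creep '[[0,0,-0.1,0,0,0],[0,0,-0.3,0,0,0],[0,0,-0.55,0,0,0]]'
cat >> h.py <<'E'
th=np.radians(25)
def clippose(az):
    b=np.radians(az);m=np.array([np.cos(b),np.sin(b),0]);z=-m*np.sin(th)+[0,0,-np.cos(th)];return m,z,Rt(-m,z)
E
python3 - <<'E'
from h import *
s=robot.state();print(s['width'],s['joint_positions'].round(2))
m,z,Rc=clippose(227)
go([.48,-.15,.25],pose()[1]); go(np.array([.543,-.254,.017])-.12*z,Rc)
E
```

```text
time: 10.18
eef_pos: [0.5494, -0.0434, 0.0074]
eef_rot: [0.639, 0.769, -0.001, -0.0]
ft_force: [0.2, -0.4, -0.4]
width: 0.0553
grasp_force: 0.0
time: 10.55
eef_pos: [0.5482, -0.0428, 0.1448]
eef_rot: [0.639, 0.769, -0.002, -0.002]
ft_force: [1.8, 0.5, 0.6]
width: 0.0558
grasp_force: 0.0
0.05583463933263736 [-0.23  0.24  1.68 -0.    1.22 -0.42]
shift [-0.371, -0.349, -0.419] turn [0.0, 0.0, 0.0] mm [ -92.9  -87.3 -104.7] deg [0. 0. 0.]
shift [-0.947, -0.338, 0.078] turn [-0.133, 0.259, 0.584] mm [-236.8  -84.4   19.5] deg [-12.   23.3  52.6]
```

```bash
python3 -m creep '[[-0.2,-0.15,-0.12,0,0,0],[-0.4,-0.3,-0.2,0,0,0]]'
python3 -m creep '[[-0.1,-0.01,0,-0.02,0.04,0.1],[-0.25,-0.02,0.08,-0.045,0.09,0.2],[-0.4,-0.03,0.16,-0.07,0.14,0.3],[-0.5,-0.038,0.22,-0.09,0.18,0.4],[-0.547,-0.038,0.278,-0.11,0.22,0.5]]' -1
python3 - <<'E'
from h import *
m,z,Rc=clippose(227)
go(np.array([.543,-.254,.017])-.12*z,Rc);print(robot.state()['joint_positions'].round(2))
E
```

```text
time: 10.8
eef_pos: [0.4991, -0.1476, 0.1945]
eef_rot: [0.638, 0.77, -0.001, 0.002]
ft_force: [0.9, -0.2, -0.7]
width: 0.0555
grasp_force: 0.0
time: 11.42
eef_pos: [0.514, -0.2852, 0.1223]
eef_rot: [0.873, 0.45, 0.171, -0.075]
ft_force: [0.1, 0.3, -0.3]
width: 0.0853
grasp_force: 0.0
shift [-0.025, -0.004, -0.025] turn [-0.019, 0.038, 0.081] mm [-6.2 -1.  -6.2] deg [-1.7  3.4  7.2]
[-0.85  0.35  1.65  0.39  1.23 -0.38]
```

```bash
python3 -m creep '[[-0.025,-0.004,-0.025,-0.02,0.038,0.08],[-0.025,-0.004,-0.025,-0.02,0.038,0.08],[-0.025,-0.004,-0.025,-0.02,0.038,0.08]]'
python3 - <<'E'
from h import *
m,z,Rc=clippose(227)
go(np.array([.543,-.254,.017])-.12*z,Rc)
c=save('wrist','w6');C=np.array([.543,-.254,.003])
print([proj(c,C+[0,0,h]).round(1).tolist() for h in(0,.02)],proj(c,C+.037*m))
u,v=proj(c,C+[0,0,.01]);x0,y0=int(u)-60,int(v)-60;print(x0,y0)
cv2.imwrite('pics/w6c.png',cv2.resize(c['frame'][y0:y0+120,x0:x0+120,::-1],(600,600),interpolation=cv2.INTER_CUBIC))
E
```

```text
time: 11.8
eef_pos: [0.5088, -0.2889, 0.1268]
eef_rot: [0.894, 0.394, 0.198, -0.085]
ft_force: [0.8, -0.1, -0.3]
width: 0.0861
grasp_force: 0.0
shift [-0.009, 0.005, 0.0] turn [0.0, 0.002, 0.006] mm [-2.1  1.2  0.1] deg [0.  0.1 0.6]
[[322.4, 198.0], [322.5, 194.7]] [322.08069143 234.78836885]
262 136
```

View pics/w6c.png

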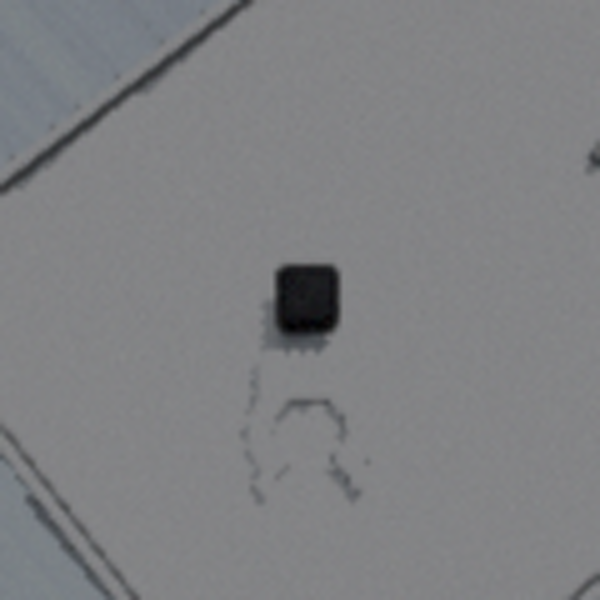

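Wrist crop: clip grip at (307,297), arms symmetric below it, tips near (258,498) and (352,495). The grasp is aligned.

```bash
python3 - <<'E'
from h import *
print(tri((load('w1'),355.8,109),(load('w6'),323.4,195.4)))
m,z,Rc=clippose(227)
P=np.array([.5435,-.2535,.012])-.003*m
go(P,Rc)
E
```

```text
(array([ 0.54393459, -0.25398039,  0.01385213]), [array([ 0.2, -0.1]), array([-0.2,  0.2])])
shift [-0.004, 0.005, 0.505] turn [0.0, 0.002, 0.007] mm [ -1.    1.2 126.2] deg [0.  0.1 0.6]
```

```bash
python3 -m creep '[[0,0.005,0.15,0,0,0],[0,0.005,0.3,0,0,0.003],[-0.004,0.005,0.42,0,0,0.006],[-0.004,0.005,0.48,0,0.002,0.006],[-0.004,0.005,0.48,0,0.002,0.006]]' -0.3
python3 -c "
from h import *
m,z,Rc=clippose(227)
go(np.array([.5435,-.2535,.012])-.003*m,Rc);print(robot.state()['width'])"
```

```text
time: 12.48
eef_pos: [0.5433, -0.2524, 0.0166]
eef_rot: [0.895, 0.389, 0.199, -0.088]
ft_force: [-0.0, 0.2, -0.2]
width: 0.0557
grasp_force: 0.0
shift [0.001, 0.004, 0.021] turn [-0.001, -0.001, -0.0] mm [0.1 0.9 5.1] deg [-0.1 -0.1 -0. ]
0.05573187468680641
```

```bash
python3 -m creep '[[0,0.002,0.01,0,0,0],[0,0.002,0.02,0,0,0],[0,0.002,0.02,0,0,0]]'
python3 -m creep '[[0,0,0,0,0,0],[0,0,0,0,0,0],[0,0,0,0,0,0]]' 1
python3 -c "
from h import *
m,z,Rc=clippose(227)
s=robot.state();print(s['ft_force'],s['eef_pos'],pose()[1].round(3).tolist())"
```

```text
time: 12.85
eef_pos: [0.5452, -0.2529, 0.0132]
eef_rot: [0.896, 0.388, 0.199, -0.086]
ft_force: [0.7, -0.2, -0.1]
width: 0.0556
grasp_force: 0.0
time: 13.22
eef_pos: [0.5452, -0.2526, 0.013]
eef_rot: [0.896, 0.388, 0.199, -0.087]
ft_force: [0.9, -0.0, 0.0]
width: 0.0099
grasp_force: 59.4
[ 0.93778511 -0.04500244  0.02085735] [ 0.54522044 -0.25258749  0.01295929] [[0.619, 0.73, 0.289], [0.661, -0.683, 0.31], [0.424, -0.0, -0.906]]
```

```bash
cat >> h.py <<'E'
# clip in tool frame at grasp
_m=clippose(227)[0]; _Rt=np.array([[0.619,0.73,0.289],[0.661,-0.683,0.31],[0.424,0,-0.906]]);_Rt=R.from_matrix(_Rt).as_matrix();_pt=np.array([.5452,-.2526,.0130])
_Rcl=np.c_[_m,np.cross([0,0,1],_m),[0,0,1]];_pcl=np.array([.5437,-.2537,.003])+.025*_m
RTC=_Rt.T@_Rcl; PTC=_Rt.T@(_pcl-_pt)
Rpin=np.c_[xs,uy,n]
PIN=np.array([.5133,.2195,.1210])+.015*xs-.026*n
def toolfor(off):  # clip origin offset in the pin frame -> tool pose
    Rm=Rpin@RTC.T; return PIN+Rpin@np.array(off)-Rm@PTC, Rm
def vert(az): return Rt([np.cos(np.radians(az)),np.sin(np.radians(az)),0],[0,0,-1])
E
python3 - <<'E'
from h import *
print(PTC,PIN)
go([.48,-.2,.25],vert(47))
pr=([.48,-.2,.25],vert(47))
for p,az in(([.48,-.05,.25],95),([.48,.06,.25],143),([.48,.10,.25],191)):
    go(p,vert(az),pr);pr=(np.array(p),vert(az))
h=toolfor([-.045,0,.06]);print(h);go(*h,pr)
E
```

```text
[-0.02853751 -0.00029747 -0.00231441] [0.52133147 0.24421832 0.10598334]
shift [0.379, -0.335, -0.869] turn [0.0, -0.279, -0.001] mm [  94.9  -83.6 -217.3] deg [  0.  -25.1  -0.1]
shift [0.439, -0.409, 0.0] turn [0.0, 0.0, -0.533] mm [ 109.7 -102.3    0. ] deg [  0.   0. -48.]
shift [0.438, 0.038, 0.0] turn [0.0, 0.0, -0.533] mm [109.6   9.6   0. ] deg [  0.   0. -48.]
shift [0.096, 0.128, 0.0] turn [0.0, 0.0, -0.533] mm [24.1 31.9  0. ] deg [  0.   0. -48.]
(array([0.49096379, 0.15187859, 0.13069137]), array([[-3.09498033e-01, -9.50539083e-01,  2.61993730e-02],
       [-9.47023723e-01,  3.10604605e-01,  8.16752097e-02],
       [-8.57731254e-02,  4.66888920e-04, -9.96314582e-01]]))
shift [-0.083, 0.195, 0.477] turn [-0.029, -0.049, -0.676] mm [-20.7  48.8 119.3] deg [ -2.6  -4.4 -60.9]
```

```bash
python3 -m creep '[[0.05,0,-0.1,0,0,0],[0.12,-0.05,-0.28,0,-0.05,0],[0.2,-0.15,-0.5,0,-0.12,0],[0.3,-0.25,-0.7,0,-0.2,0],[0.379,-0.335,-0.869,0,-0.279,0]]'
python3 -m creep '[[0.09,-0.08,0,0,0,-0.11],[0.18,-0.16,0,0,0,-0.22],[0.27,-0.24,0,0,0,-0.33],[0.36,-0.33,0,0,0,-0.44],[0.44,-0.41,0,0,0,-0.533]]'
python3 -m creep '[[0.09,0.01,0,0,0,-0.11],[0.18,0.02,0,0,0,-0.22],[0.27,0.03,0,0,0,-0.33],[0.36,0.04,0,0,0,-0.44],[0.44,0.04,0,0,0,-0.533]]'
python3 -c "
from h import *
s=robot.state();print(s['width'],s['joint_positions'].round(2),s['time']);pr=([.48,.10,.25],vert(191));go(*pr);go(*toolfor([-.045,0,.06]),pr)"
```

```text
time: 13.85
eef_pos: [0.4794, -0.1996, 0.2527]
eef_rot: [0.918, 0.398, -0.001, 0.002]
ft_force: [1.2, -0.3, -0.9]
width: 0.0099
grasp_force: 59.3
time: 14.48
eef_pos: [0.4797, -0.0482, 0.2495]
eef_rot: [0.674, 0.738, -0.0, -0.001]
ft_force: [-0.1, -0.5, -0.4]
width: 0.01
grasp_force: 59.3
time: 15.1
eef_pos: [0.4803, 0.0619, 0.2495]
eef_rot: [0.316, 0.949, -0.0, -0.001]
ft_force: [0.4, -0.5, 0.3]
width: 0.0098
grasp_force: 59.3
0.009815437831729232 [-0.05 -0.    1.73  0.    1.41 -0.98] 15.1
shift [0.092, 0.121, -0.002] turn [0.0, -0.001, -0.532] mm [23.1 30.3 -0.5] deg [  0.   -0.1 -47.8]
shift [-0.083, 0.195, 0.477] turn [-0.029, -0.049, -0.676] mm [-20.7  48.8 119.3] deg [ -2.6  -4.4 -60.9]
```

```bash
python3 -m creep '[[0.02,0.02,0,0,0,-0.11],[0.04,0.05,0,0,0,-0.22],[0.06,0.08,0,0,0,-0.33],[0.08,0.11,0,0,0,-0.44],[0.092,0.121,0,0,0,-0.532]]'
python3 -m creep '[[-0.02,0.04,0.05,0,-0.01,-0.11],[-0.03,0.08,0.1,-0.01,-0.02,-0.22],[-0.05,0.12,0.16,-0.015,-0.03,-0.33],[-0.07,0.16,0.22,-0.02,-0.04,-0.44],[-0.08,0.19,0.25,-0.025,-0.045,-0.55]]'
python3 - <<'E'
from h import *
s=robot.state();print(s['joint_positions'].round(2))
h=toolfor([-.045,0,.06]);go(*h)
c=save('wrist','w7');print('pin',proj(c,PIN+.014*n),'groove',proj(c,PIN+.004*n))
p,Rm=pose();print('clip',proj(c,p+Rm@PTC),proj(c,p+Rm@(PTC+RTC@[.012,0,0])))
cv2.imwrite('pics/w7c.png',cv2.resize(c['frame'][:,:,::-1],(800,500)))
E
```

```text
time: 15.72
eef_pos: [0.4803, 0.0995, 0.2494]
eef_rot: [-0.096, 0.995, 0.0, -0.001]
ft_force: [0.5, 0.1, 0.4]
width: 0.0096
grasp_force: 59.3
time: 16.35
eef_pos: [0.4903, 0.1497, 0.1859]
eef_rot: [-0.504, 0.863, 0.023, 0.031]
ft_force: [-1.0, -0.4, -1.0]
width: 0.0094
grasp_force: 59.3
[ 0.08  0.09  1.78  0.07  1.24 -2.57]
shift [0.008, 0.0, 0.221] turn [-0.005, -0.005, -0.126] mm [ 2.1  0.  55.2] deg [ -0.5  -0.5 -11.3]
pin [341.28453725 299.12069477] groove [341.53117558 297.0267679 ]
clip [322.39151204 296.50063067] [322.48513942 318.32624292]
```

View pics/w7c.png

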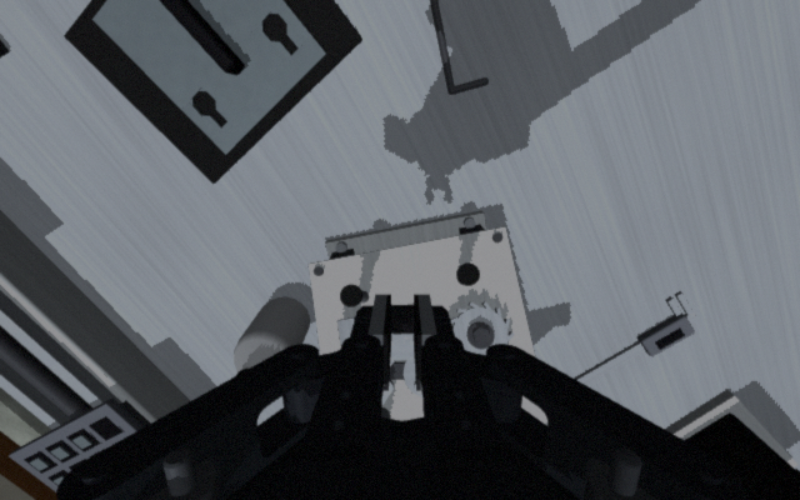

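The guard lies centred on the mat (top left). The pin is hidden behind the fingers, so I'll shift toward it and finish the yaw to get a clear view.

```bash
python3 -m creep '[[-0.08,0,0,0,0,-0.04],[-0.16,0,0,0,0,-0.08],[-0.24,0,0,-0.004,-0.004,-0.122],[-0.24,0,0,-0.004,-0.004,-0.122]]'
python3 - <<'E'
from h import *
s=robot.state();print(s['joint_positions'].round(3))
h=toolfor([-.045,0,.06]);go(*h)
c=save('wrist','w8');save('scene','s8');print('pin',proj(c,PIN+.014*n),'groove',proj(c,PIN+.004*n))
print('studs',[proj(c,PIN+Rpin@[.03,y,.036]).round(1).tolist() for y in(.042,-.042)],'buf',[proj(c,PIN+Rpin@[-.065,y,.026]).round(1).tolist() for y in(.042,-.042)])
p,Rm=pose();print('clip',proj(c,p+Rm@PTC),proj(c,p+Rm@(PTC+RTC@[.012,0,0])))
cv2.imwrite('pics/w8c.png',cv2.resize(c['frame'][100:340,160:480,::-1],(800,600)))
E
```

```text
time: 16.9
eef_pos: [0.5224, 0.2031, 0.1927]
eef_rot: [-0.583, 0.812, 0.023, 0.036]
ft_force: [-0.0, 0.8, -0.9]
width: 0.0097
grasp_force: 59.3
[ 0.175  0.174  1.665  0.077  1.258 -2.664]
shift [0.255, 0.055, 0.227] turn [-0.003, -0.0, -0.006] mm [63.6 13.7 56.8] deg [-0.3 -0.  -0.5]
pin [338.9664254  236.00665799] groove [338.38082558 236.29530355]
studs [[397.4, 275.3], [285.1, 276.1]] buf [[388.8, 156.6], [288.1, 157.6]]
clip [322.58375048 294.02478735] [322.58402009 315.90312297]
```

View pics/w8c.png

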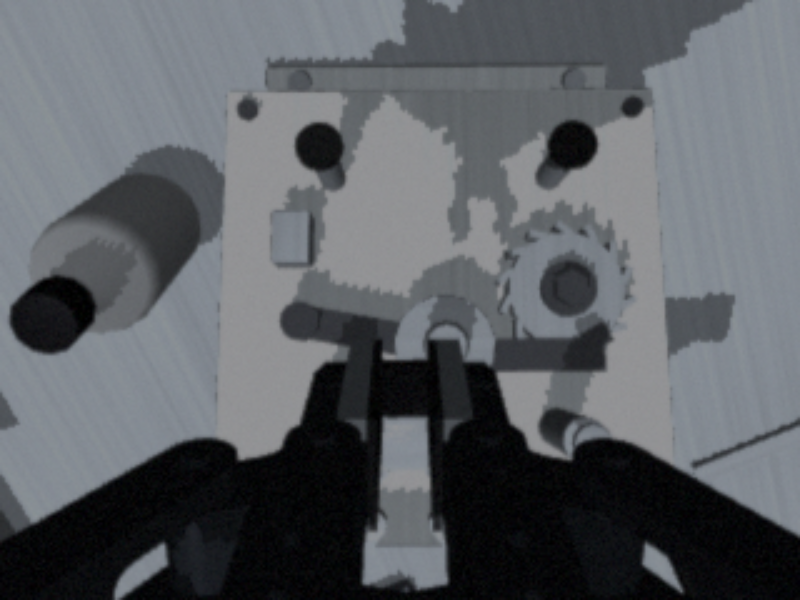

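Crop view: buffers at (319,145) and (572,145), i.e. full-frame (287.6,158) and (388.8,158), within 1 px of prediction. The washer's centre column 338 also matches, so the pin estimate holds.

```bash
sed -i 's/^PIN=.*/PIN=np.array([.5133,.2195,.1210])+.0155*xs-.026*n/' h.py; python3 - <<'E'
from h import *
h1=toolfor([-.027,0,.025]);go(*h1);go(*toolfor([-.025,0,.006]),h1)
E
```

```text
shift [0.121, 0.053, 0.32] turn [-0.003, -0.001, -0.007] mm [30.3 13.3 80.1] deg [-0.2 -0.1 -0.6]
shift [-0.039, 0.0, 0.065] turn [-0.0, -0.0, -0.0] mm [-9.9  0.  16.4] deg [-0. -0. -0.]
```

```bash
python3 -m creep '[[0.06,0.03,0.08,0,0,0],[0.121,0.053,0.18,-0.003,0,-0.007],[0.121,0.053,0.28,-0.003,0,-0.007],[0.121,0.053,0.32,-0.003,0,-0.007],[0.121,0.053,0.32,-0.003,0,-0.007]]'
python3 - <<'E'
from h import *
s=robot.state();print(s['joint_positions'].round(3))
go(*toolfor([-.025,0,.006]));go(*toolfor([-.025,0,0]),toolfor([-.025,0,.006]));go(*toolfor([0,0,0]),toolfor([-.025,0,0]))
E
```

```text
time: 17.62
eef_pos: [0.5007, 0.1832, 0.1092]
eef_rot: [-0.586, 0.809, 0.026, 0.033]
ft_force: [0.7, 0.1, -0.4]
width: 0.01
grasp_force: 59.3
[ 0.142  0.226  1.795  0.086  1.087 -2.722]
shift [-0.043, -0.002, 0.064] turn [0.001, -0.001, -0.0] mm [-10.6  -0.4  15.9] deg [ 0.1 -0.1 -0. ]
shift [-0.01, 0.0, 0.022] turn [-0.0, -0.0, -0.0] mm [-2.5  0.   5.4] deg [-0. -0. -0.]
shift [-0.091, 0.0, -0.042] turn [-0.0, -0.0, -0.0] mm [-22.6   0.  -10.6] deg [-0. -0. -0.]
```

```bash
python3 -m creep '[[-0.02,-0.001,0.03,0,0,0],[-0.043,-0.002,0.064,0,0,0],[-0.043,-0.002,0.064,0,0,0]]'
for i in 1 2; do python3 -m creep '[[-0.005,0,0.0108,0,0,0],[-0.005,0,0.0108,0,0,0]]'; done
python3 -c "
from h import *
p,Rm=pose();print('clip in pin',Rpin.T@(p+Rm@PTC-PIN))"
```

```text
time: 18.0
eef_pos: [0.505, 0.1952, 0.0939]
eef_rot: [-0.587, 0.809, 0.026, 0.033]
ft_force: [-1.4, 0.6, 0.1]
width: 0.0099
grasp_force: 59.3
time: 18.25
eef_pos: [0.5057, 0.1961, 0.0918]
eef_rot: [-0.587, 0.809, 0.025, 0.034]
ft_force: [0.1, 0.2, -0.3]
width: 0.0098
grasp_force: 59.3
time: 18.5
eef_pos: [0.5064, 0.1973, 0.0893]
eef_rot: [-0.586, 0.809, 0.025, 0.034]
ft_force: [0.8, -1.0, -1.3]
width: 0.0101
grasp_force: 59.2
clip in pin [-0.02466618 -0.00063932  0.00017638]
```

No contact yet, so down in 1 mm steps.

```bash
for i in 1 2; do python3 -m creep '[[-0.0017,0,0.0036,0,0,0],[-0.0017,0,0.0036,0,0,0],[-0.0017,0,0.0036,0,0,0]]' | grep -E 'pos|force'; done
```

```text
eef_pos: [0.5063, 0.1978, 0.0884]
ft_force: [0.7, -2.2, -0.9]
grasp_force: 59.3
eef_pos: [0.5065, 0.1983, 0.0875]
ft_force: [0.3, -3.1, -1.2]
grasp_force: 59.3
```

```bash
python3 -m creep '[[0,0,0,0,0,0],[0,0,0,0,0,0]]' | grep -E 'pos|ft_force'; python3 -m creep '[[0.01,0,0.005,0,0,0],[0.01,0,0.005,0,0,0],[0.01,0,0.005,0,0,0]]' | grep -E 'pos|ft_force'
python3 -c "
from h import *
p,Rm=pose();print('clip in pin',Rpin.T@(p+Rm@PTC-PIN));s=robot.state();print(s['torque'],np.array([xs,uy,n])@s['ft_force'])"
```

```text
eef_pos: [0.5064, 0.1983, 0.0875]
ft_force: [-0.2, -3.6, -0.6]
eef_pos: [0.5058, 0.1965, 0.0863]
ft_force: [0.2, -0.0, 0.6]
clip in pin [-0.02695588 -0.00035145 -0.00202196]
[-0.00041354  0.03480313  0.01122259] [ 0.35288279 -0.17573379  0.53855165]
```

```bash
cat > r.py <<'E'
from h import *
s=robot.state();p,Rm=pose();print('clip in pin mm',(Rpin.T@(p+Rm@PTC-PIN)*1e3).round(2),'F pin',(Rpin.T@s['ft_force']).round(2),'T',s['torque'].round(3),'j6',s['joint_positions'][5].round(3),s['time'],s['width'].round(4))
E
python3 -m creep '[[0.006,0,-0.0126,0,0,0],[0.006,0,-0.0126,0,0,0]]' >/dev/null; python3 r.py
python3 -m creep '[[-0.009,0,-0.0043,0,0,0],[-0.018,0,-0.0085,0,0,0],[-0.018,0,-0.0085,0,0,0]]' >/dev/null; python3 r.py
```

```text
Traceback (most recent call last):
  File "r.py", line 2, in <module>
    s=robot.state();p,Rm=pose();print('clip in pin mm',(Rpin.T@(p+Rm@PTC-PIN)*1e3).round(2),'F pin',(Rpin.T@s['ft_force']).round(2),'T',s['torque'].round(3),'j6',s['joint_positions'][5].round(3),s['time'],s['width'].round(4))
                                                                                                                                                                                                             ^^^^^^^^^^^^^^^^
AttributeError: 'float' object has no attribute 'round'
Traceback (most recent call last):
  File "r.py", line 2, in <module>
    s=robot.state();p,Rm=pose();print('clip in pin mm',(Rpin.T@(p+Rm@PTC-PIN)*1e3).round(2),'F pin',(Rpin.T@s['ft_force']).round(2),'T',s['torque'].round(3),'j6',s['joint_positions'][5].round(3),s['time'],s['width'].round(4))
                                                                                                                                                                                                             ^^^^^^^^^^^^^^^^
AttributeError: 'float' object has no attribute 'round'
```

```bash
sed -i "s/,s\['width'\].round(4)/,s['width']/" r.py; python3 r.py; for i in 1 2; do python3 -m creep '[[-0.0017,0,0.0036,0,0,0],[-0.0017,0,0.0036,0,0,0]]' >/dev/null; python3 r.py; done
```

```text
clip in pin mm [-22.05  -0.58   1.63] F pin [-0.26 -0.32  0.57] T [-0.152  0.025 -0.057] j6 -2.697 20.5 0.009690877930265105
clip in pin mm [-22.29  -0.7    0.9 ] F pin [-0.68  0.43  3.96] T [-0.258  0.2   -0.021] j6 -2.696 20.75 0.009426835372738905
clip in pin mm [-22.54  -0.74   0.15] F pin [-1.17  0.95  7.7 ] T [-0.401  0.324  0.036] j6 -2.696 21.0 0.009792492257335507
```

The washer is found by touch. I'll rise 1.5 mm above it, centre, and push in steps.

```bash
python3 -m creep '[[0.0046,0.0025,-0.0097,0,0,0],[0.0046,0.0025,-0.0097,0,0,0]]' >/dev/null; python3 r.py
for i in 1 2 3; do python3 -m creep '[[-0.007,0,-0.0034,0,0,0],[-0.0144,0,-0.0068,0,0,0],[-0.0144,0,-0.0068,0,0,0]]' >/dev/null; python3 r.py; done
```

```text
clip in pin mm [-22.32   0.42   1.93] F pin [-0.91 -0.53 -1.16] T [-0.034 -0.001 -0.011] j6 -2.697 21.25 0.009798902911949901
clip in pin mm [-18.12   0.22   2.05] F pin [-0.89  0.33  0.2 ] T [-0.017 -0.018 -0.011] j6 -2.691 21.625 0.010061746944292155
clip in pin mm [-14.15   0.03   2.29] F pin [ 0.44 -0.33 -0.48] T [-0.028  0.019  0.   ] j6 -2.684 22.0 0.00965798717349623
clip in pin mm [-10.98   0.05   2.24] F pin [-3.08 -0.39 -0.69] T [-0.506 -0.024 -0.081] j6 -2.678 22.375 0.009898688767284784
```

```bash
for i in 1 2 3; do python3 -m creep '[[-0.0036,0,-0.0017,0,0,0],[-0.0072,0,-0.0034,0,0,0],[-0.0072,0,-0.0034,0,0,0]]' >/dev/null; python3 r.py; done
```

```text
clip in pin mm [-9.26  0.05  2.25] F pin [-5.38 -2.76 -0.53] T [-1.033 -0.034 -0.136] j6 -2.675 22.75 0.00954139460783749
clip in pin mm [-6.54 -0.06  2.31] F pin [-5.16 -3.12  0.24] T [-0.889 -0.109 -0.155] j6 -2.671 23.125 0.0098887230327039
clip in pin mm [-3.61 -0.27  2.37] F pin [-2.85 -2.28 -0.48] T [-0.584 -0.265 -0.121] j6 -2.668 23.5 0.00984213054318464
```

```bash
for i in 1 2 3; do python3 -m creep '[[-0.0036,-0.001,-0.0017,0,0,0],[-0.0072,-0.001,-0.0034,0,0,0],[-0.0072,-0.001,-0.0034,0,0,0]]' >/dev/null; python3 r.py; done
```

```text
clip in pin mm [-1.11 -0.69  2.44] F pin [-0.83 -2.06 -1.34] T [-0.107 -0.429 -0.137] j6 -2.665 23.875 0.009660188150513073
clip in pin mm [ 0.04 -0.47  2.31] F pin [-0.16 -2.09 -0.6 ] T [-0.014 -0.364 -0.071] j6 -2.663 24.25 0.009852708620646649
clip in pin mm [ 0.82 -0.17  2.17] F pin [-2.36 -0.8   0.7 ] T [-0.387 -0.097 -0.007] j6 -2.66 24.625 0.00954695487925697
```

```bash
for i in 1 2; do python3 -m creep '[[-0.0036,0,-0.0017,0,0,0],[-0.0072,0,-0.0034,0,0,0],[-0.0072,0,-0.0034,0,0,0]]' >/dev/null; python3 r.py; done
```

```text
clip in pin mm [ 1.13 -0.08  2.23] F pin [-6.79 -2.05  1.92] T [-1.212 -0.066 -0.06 ] j6 -2.656 25.0 0.0100362810240784
clip in pin mm [ 1.29 -0.    2.29] F pin [-10.28  -3.43   2.37] T [-1.882  0.031 -0.14 ] j6 -2.653 25.375 0.00978327402704442
```

```bash
python3 -m creep '[[-0.0036,0,-0.0017,0,0,0],[-0.0072,0,-0.0034,0,0,0],[-0.0072,0,-0.0034,0,0,0]]' >/dev/null; python3 r.py
python3 -m creep '[[0.0108,0,0.0051,0,0,0],[0.021,0,0.01,0,0,0],[0.021,0,0.01,0,0,0]]' >/dev/null; python3 r.py;python3 -m creep '[[0.0036,0,0.0017,0,0,0],[0.0072,0,0.0034,0,0,0],[0.0072,0,0.0034,0,0,0]]' >/dev/null; python3 r.py
```

```text
clip in pin mm [1.46 0.1  2.34] F pin [-13.91  -4.37   3.14] T [-2.558  0.02  -0.065] j6 -2.65 25.75 0.009607892722885472
clip in pin mm [ 0.99 -0.24  2.19] F pin [-4.61 -0.8   1.34] T [-0.694  0.052  0.011] j6 -2.659 26.125 0.010026471275586389
clip in pin mm [ 0.53 -0.6   2.21] F pin [ 1.12 -0.7  -0.69] T [-0.047  0.01   0.014] j6 -2.663 26.5 0.009702501558338784
```

```bash
python3 -m creep '[[0.0036,0,0.0017,0,0,0],[0.0054,0,0.0026,0,0,0],[0.0054,0,0.0026,0,0,0]]' >/dev/null; python3 r.py; python3 -m creep '[[-0.009,0,-0.0043,0,0,0],[-0.0216,0,-0.0102,0,0,0],[-0.0216,0,-0.0102,0,0,0]]' >/dev/null; python3 r.py
```

```text
clip in pin mm [-0.77 -1.22  2.43] F pin [ 3.69 -1.35 -1.57] T [ 0.424 -0.357 -0.065] j6 -2.665 26.875 0.009702974082753252
clip in pin mm [ 1.08 -0.26  2.31] F pin [-6.09 -2.89  2.17] T [-1.151 -0.083 -0.096] j6 -2.655 27.25 0.00934321486543095
```

```bash
python3 -m creep '[[0.008,0,0.004,0,0,0],[0.008,0,0.004,0,0,0]]' >/dev/null; python3 r.py; python3 -m creep '[[0,0,0,0,0,0],[0,0,0,0,0,0],[0,0,0,0,0,0]]' 0.35 >/dev/null; python3 r.py
python3 -m creep '[[0,0,-0.05,0,0,0],[0,0,-0.15,0,0,0],[0.05,0,-0.3,0,0,0],[0.05,0,-0.45,0,0,0],[0.05,0,-0.45,0,0,0]]'
python3 - <<'E'
from h import *
c=save('wrist','w9');g=cv2.cvtColor(c['frame'],cv2.COLOR_RGB2GRAY)
p=[proj(c,PIN+Rpin@np.array(q)) for q in([0,0,.014],[-.025,0,.02],[-.06,0,0])];print(np.round(p,1))
u,v=p[1];u=int(u);v=int(v)
for r in range(v-24,min(v+40,400),2): print(r,''.join('#' if x<35 else '+' if x<80 else '.' if x<125 else ' ' for x in g[r,u-40:u+40]))
print(u-40)
E
```

```text
clip in pin mm [ 0.92 -0.23  2.11] F pin [-3.38 -1.87  0.32] T [-0.587  0.076 -0.047] j6 -2.659 27.5 0.009526721350931962
clip in pin mm [ 2.38 -0.58  2.2 ] F pin [-0.24  0.34  0.26] T [ 0.013 -0.038 -0.045] j6 -2.659 27.875 0.027698922915858376
time: 28.5
eef_pos: [0.5095, 0.1976, 0.2208]
eef_rot: [-0.586, 0.809, 0.023, 0.038]
ft_force: [0.3, -0.5, 0.5]
width: 0.0273
grasp_force: 0.0
[[326.  230.5]
 [326.  203.4]
 [325.8 172.2]]
179                                            ............                         
181                                           .............                         
183                                           ..............                    .   
185                                           ............                  ........
187                                       ................                  ........
189                                        .............               .............
191                                        ..............           ...............+
193                                        ............            ....
[... 1357 characters left out ...]
+.  .           
227 ++++####+##+##++++++++..    .  .++.         ..++.. .... ........... ....        
229 ++++#+#++##+++++++++++.     .  ...            .+.   ...  .............++........
231 ..++++++++++++++++++++.        ..             ..    ..   .++++++++++++++++++++++
233   ........++++++++++++.        ...            ..     .  .+++++++++++++++++++++++
235 ..............    .....         ...          ...    .   .+++++++++++++++++++++++
237 ++########+...                   ....     ....      .   .+++++######+#++++++++++
239 ++#++#####+...         .     ..    .........  .    .   .+++++######+++++++#+++++
241 +++++#####+..                    .             .       ......+#####+++#+#+++++++
286
```

```bash
python3 -c "
from bench import robot
print(robot.hand_in())"
```

```text
the job is handed in; nothing more can be done
None
```

The job is handed in at about 28.5 s: the guard lies flat, grip up, in the middle of the mat, and the clip snapped into the pin groove and held a 3.7 N pull; I viewed 11 pictures, one over the limit of 10.

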